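# Fold the propped map board flat

## Task

The map board has been left propped up in one of its notches; fold it flat for storage. Its ratchet only lets it go up, so lift its free edge by the tab through the remaining notches and past the top one until the prop lets go, then bring it down gently until it lies fully flat on its base, and let go of it. Leave the small phone stand where it is.

Things in the scene. Friction and masses are not known exactly. Their poses are not given: they have to be found in the camera images.
- map_board (a joint): Board angle about its hinge, rad: 0 flat on the base, grows as the free edge rises, stop at 1.2. A sprung prop under it catches in five notches at about 0.38, 0.53, 0.61, 0.68 and 0.71 (starts in the second or third): it rises freely but cannot go down. At about 0.83 the prop springs clear and folds under the board, which then swings freely down to flat and drops if let go. Lifting to 1.0 is ample.
- board_tab (a point): Middle of the aluminium pull tab on the board's free edge: 20 mm wide (along the hinge), 10 mm thick, 47 mm long; the point is 230 mm from the hinge axis, 30 mm past the board's edge, 40 mm above the shelf when flat. x along the board away from the hinge, y along the hinge, z square to the upper face; turns with the board. Pinched across its width, it turns easily between the fingers.
- board_hinge (a point): Middle of the hinge axis, at the base's edge nearest the robot, 40 mm above the shelf; x level, across the base to the free edge, y the hinge axis, z up. The board is a pale plywood panel, 200 mm from hinge to free edge, 190 wide, 10 thick, 0.2 to 0.4 kg, a map sheet on top; its dark wooden base (215 x 190 mm) is fixed and ends under the free edge.
- phone_stand: Small loose plywood phone stand, also sloping but without tab or prop: foot 85 x 75 mm, about 100 mm high, 0.2 kg; origin at the centre of its underside. It stays where it is.

How it is judged:
On the way:
1. the board is raised past its top notch (value of joint map_board above 0.78 rad), for 0.05 s.
At the end, for the whole second after the job is handed in: The map board lies flat on its base (angle below 0.05 rad, about 10 mm at the tab) and at rest, let go of, and the phone stand is within 20 mm of where it began (value of joint map_board below 0.05 rad and velocity of joint map_board between -0.05 and 0.05 rad/s and distance of phone_stand from where it was at the start of the episode below 0.02 m); the robot touches nothing.
It fails at once if the board is let fall shut (faster than 2 rad/s in its last 0.25 rad) (value of joint map_board below 0.25 rad and velocity of joint map_board below -2 rad/s).
It fails at once if the phone stand is pushed away (more than 20 mm) (distance of phone_stand from where it was at the start of the episode above 0.02 m).
It also fails if it takes over 38 s, if anything falls off the work surface, if the arm or the gripper's body presses on something with over 40 N, if the wrist force passes 120 N, or if a joint passes its speed limit or range.

## Robot

A 6-joint arm with a two-finger parallel gripper is mounted at the origin on the work surface. World frame = base frame: x ahead of the robot, y to its left, z up, the work surface at z = 0. Lengths are in m, angles in rad, forces in N, time in s.
With the tool pointing down it reaches from about 0.35 to 0.725 m from the base axis. Payload 6 kg.
Tool frame: the origin (TCP) lies on the centre line of the jaws, within the pads' length; the fingertips stand 11 mm ahead of it and the grasp point (between the pads) lies 8 mm behind it (r.nose_length is the distance from the TCP to the fingertips, in m); z points along the fingers, y is the line along which they close (so a half turn about z gives the same grasp; the last joint's range is limited). The gripper opens to 85 mm and grips with 20 to 120 N. Pads are 22 mm wide; open, the fingers measure 114 mm over their backs; the gripper's body (76 mm by 85 mm) begins 54 mm behind the grasp point. The pads swing forward as they close: fully open they stand 13 mm farther back than shut.
Start: joints at [1.469, 0.04, 0.085, 0, -1.615, -0.334], TCP at [0.253, 0.544, 0.242] pointing down, gripper open.
Joint ranges: [-2.56, 2.56], [-1.29, 2.01], [-1.08, 1.49], [-3.29, 1.98], [-2.81, -0.18], [-2.99, 2.99]. Speed limits (rad/s): [2.57, 2.57, 3.01, 3.14, 3.14, 3.14].

## Interface

Orientations are given as a rotation vector (axis times angle).
In Python, from rig import r, get_image, sign_off gives the robot as it stands.
- The arm moves only by the tool servo_tool, never from a script. Its argument "rows" is a list of rows, each an object of numbers: "tx", "ty", "tz": the shift along the tool's x, y, z as a fraction of full scale; "wx", "wy", "wz": the turn, a rotation vector about the tool's x, y, z as a fraction of full scale; "hand": the opening, from 0 (shut) to 1 (fully open). A call has exactly 8 rows; each row is the pose to reach, as a shift and turn from the pose commanded when the call began, along the tool's axes at that moment; what a row does not reach only later rows make up. Full scale, the value 1, is 0.15 m for a shift and 90 degrees for a turn. A row lasts 1/10 s, in which the tool goes at most 50 mm and 8.59 degrees, less where a joint would pass 70% of its speed; a pose out of reach is approached as far as the arm can. A call with a number of a shift or a turn outside -1 to 1 is refused whole. A call with a gripper value outside its range is refused whole. The fingers move at their own pace and stop on an object; "squeeze" is the grip in N (left out, the last holds). Time passes only in rows, so rows that repeat a pose let the fingers close, or fill a call up. It gives the time, the measured TCP pose, the force, the opening and the grip force at its end, in the units of the state.
- r.observe(): the state, without advancing time (a new reading comes with each control period).
- get_image(name): name is "scene" or "top"; returns a dict with "color" (420x560x3 uint8, blue, green, red), "mtx" (3x3 intrinsics, pixels), "k1" (the pictures are not rectified: a ray, as slopes to the right and down, at radius r is drawn at 1 + k1 r^2 times it, then the intrinsics apply), "R" (3x3) and "t" (3): a world point X has camera coordinates R X + t. Camera axes: x right, y down, z forward; pixel columns grow to the right and rows downward; lengths in m; the calibration is good to about 2 mm. A picture is of the moment at which its call begins. There is no depth.
- sign_off(): hands the job in; it is judged then, once.
The state is a dict: "time_s": time; "joint_positions": joint angles; "qd": joint speeds; "tau": joint torques, N m; "eef_pos": TCP position; "ee_rot": TCP orientation; "wrist_force": force on the tool from outside, world axes, zero at the start; "wrist_torque": the same for the moment, N m; "finger_gap": finger opening in m; "grasp_force": force on a finger pad.
Only numpy, scipy, OpenCV 4.12 (cv2) and the standard library are available. Lean on these libraries where they do the work, as an engineer would, in place of code of your own. Each camera call takes 0.05 s, during which the arm holds its last target. There are 200 camera calls.

## Working session

There is one attempt and no reset: what is moved stays moved. The work goes in short steps, Python scripts to look and compute and a tool call to move; the robot and the scene stay as the last step left them, time stands still between calls to the robot, and variables do not carry over. Pictures are saved under pics/ and viewed, at most 10 in all, crops included, and the job is handed in when it is done.

Besides the shell and the picture viewer there is one more tool, called after "Emit:" by a JSON object that holds its "fn" and its "kwargs". servo_tool: Moves the arm, as the interface text tells. Its arguments: {"type":"object","properties":{"rows":{"type":"array"},"squeeze":{"type":"number"}},"required":["rows"]}

```bash
mkdir -p pics; ls; python3 - <<'E'
from rig import r,get_image
import cv2,pickle
d={}
for n in("scene","top"):
    d[n]=get_image(n);cv2.imwrite(f"pics/{n}0.png",d[n]["color"])
    print(n,d[n]["mtx"].tolist(),d[n]["k1"],(-d[n]["R"].T@d[n]["t"]).round(3))
pickle.dump(d,open("d0.pkl","wb"))
print(r.observe())
E
```

```text
pics
scene [[499.48144386906694, 0.0, 283.39642604264424], [0.0, 499.48144386906694, 208.68685373505534], [0.0, 0.0, 1.0]] -0.1573698307154579 [ 1.169 -0.118  0.738]
top [[420.67525830888366, 0.0, 276.04733318903516], [0.0, 420.67525830888366, 208.20413557399095], [0.0, 0.0, 1.0]] -0.13195184846835545 [ 0.386 -0.016  0.835]
{'time_s': 0.1, 'joint_positions': array([ 1.46870059e+00,  4.07678384e-02,  8.39028381e-02, -3.92553679e-04,
       -1.61547545e+00, -3.33704682e-01]), 'qd': array([ 9.65370514e-05, -2.25562245e-03,  2.60607582e-03,  7.16457651e-04,
        1.54645296e-04,  6.04269458e-04]), 'tau': array([-4.03156708e-03, -3.69341040e+01,  3.48283339e+01,  6.95162147e+00,
       -4.50640495e-03,  2.91656576e-06]), 'eef_pos': array([0.25309994, 0.54370611, 0.24136835]), 'ee_rot': array([ 3.06576916e+00, -6.78781606e-01, -3.31477631e-04]), 'wrist_force': array([ 0.73190154,  0.77763341, -0.17069374]), 'wrist_torque': array([ 0.02578011, -0.03669485,  0.01009689]), 'grasp_force': 0.0, 'finger_gap': 0.08524862760315202}
```

View pics/scene0.png

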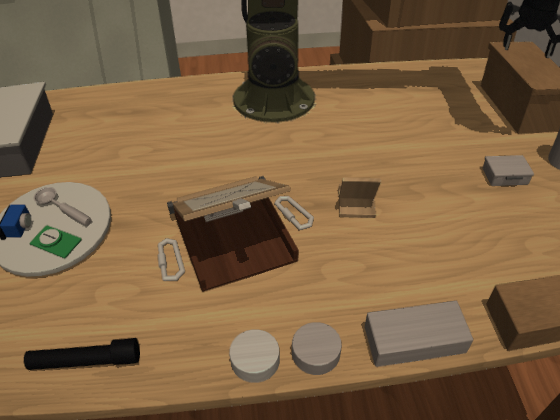

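View pics/top0.png

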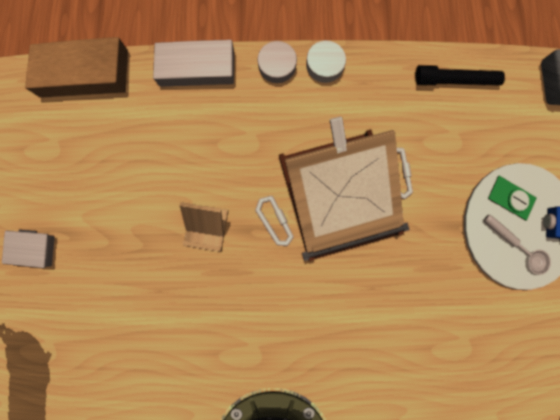

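The scene view shows the propped board (free edge about (180,215)–(290,188), tab about (225,210)). In the top view the tab is at about (339,135), the hinge runs (305,257)–(408,228), and the phone stand is at (205,227). I'll enlarge the tab in both views.

```bash
python3 - <<'E'
import cv2,pickle,numpy as np
d=pickle.load(open("d0.pkl","rb"))
a=cv2.resize(d["scene"]["color"][165:290,160:310],None,fx=4,fy=4,interpolation=cv2.INTER_CUBIC)
b=cv2.resize(d["top"]["color"][110:265,270:415],None,fx=3.8,fy=3.8,interpolation=cv2.INTER_CUBIC)
cv2.imwrite("pics/a.png",a);cv2.imwrite("pics/b.png",b)
E
```

```text
(no output)
```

View pics/a.png

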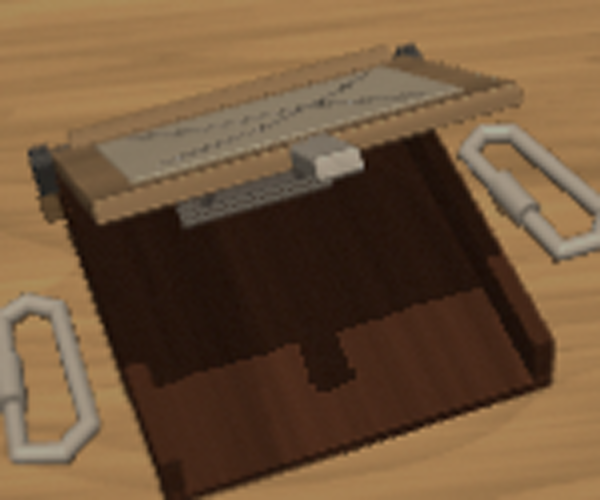

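View pics/b.png

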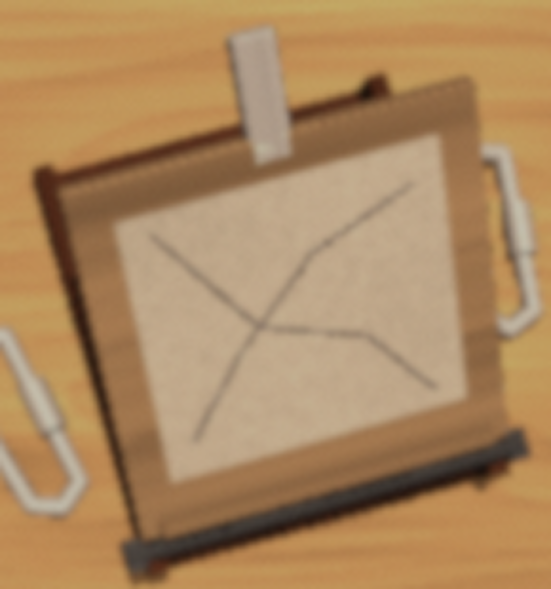

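The crops show the tab tip's upper edge at scene (244.5,203) and top (336.3,118.7). The free-edge corners and the dark hinge rod ends are also clear, so I'll triangulate all of these.

```bash
cat > h.py <<'E'
import cv2,numpy as np
from scipy.spatial.transform import Rotation as Ro
def und(c,p):
    return cv2.undistortPoints(np.array([[p]],float),c["mtx"],np.array([c["k1"],0,0,0.]))[0,0]
def tri(c1,p1,c2,p2):
    P=[np.c_[c["R"],c["t"]] for c in(c1,c2)]
    X=cv2.triangulatePoints(P[0],P[1],und(c1,p1).reshape(2,1),und(c2,p2).reshape(2,1))[:,0];X=X[:3]/X[3]
    return X
def proj(c,X):
    v=c["R"]@X+c["t"];s=v[:2]/v[2];s=s*(1+c["k1"]*(s@s));return c["mtx"][:2,:2]@s+c["mtx"][:2,2]
def ray(c,p,z):
    o=-c["R"].T@c["t"];d=c["R"].T@np.r_[und(c,p),1];return o+d*(z-o[2])/d[2]
E
python3 - <<'E'
from h import *
import pickle
d=pickle.load(open("d0.pkl","rb"));s,t=d["scene"],d["top"]
S=lambda x,y:(160+x/4-.4,165+y/4-.4)
T=lambda x,y:(270+x/3.8-.4,110+y/3.8-.4)
for n,a,b in [("tip",(338,152),(252,33)),("edge-y",(97,205),(472,82)),("edge+y",(522,88),(60,187)),("hinge-y",(40,165),(518,440)),("hinge+y",(407,48),(133,558)),("tabroot",(314,138),(272,158))]:
    X=tri(s,S(*a),t,T(*b));print(n,X.round(4),(proj(s,X)-S(*a)).round(1),(proj(t,X)-T(*b)).round(1))
print("stand",ray(t,(205,235),0.0))
E
```

```text
tip [ 0.5936 -0.111   0.1857] [-0.2 -0. ] [-0.2 -0. ]
edge-y [ 0.5801 -0.2119  0.156 ] [-0.4 -0.1] [-0.4 -0. ]
edge+y [ 0.5349 -0.0291  0.157 ] [-0.4  0. ] [-0.4 -0. ]
hinge-y [ 0.4282 -0.2603  0.0381] [-0.4 -0.1] [-0.5 -0. ]
hinge+y [ 0.3731 -0.0658  0.0445] [0.5 0. ] [0.6 0.1]
tabroot [ 0.5478 -0.1214  0.1516] [-0.9 -0.1] [-1.  -0.1]
stand [0.41785059 0.1299062  0.        ]
```

Emit:
{"fn": "servo_tool", "kwargs": {"rows": [{"tx": 0.06, "ty": 0.05, "tz": -0.02, "hand": 1}, {"tx": 0.18, "ty": 0.14, "tz": -0.05, "hand": 1}, {"tx": 0.32, "ty": 0.25, "tz": -0.1, "hand": 1}, {"tx": 0.46, "ty": 0.36, "tz": -0.13, "hand": 1}, {"tx": 0.59, "ty": 0.47, "tz": -0.13, "hand": 1}, {"tx": 0.72, "ty": 0.57, "tz": -0.13, "hand": 1}, {"tx": 0.84, "ty": 0.67, "tz": -0.13, "hand": 1}, {"tx": 0.96, "ty": 0.76, "tz": -0.13, "hand": 1}]}}

```text
$.rows[0]: bad value
```

Emit:
{"fn": "servo_tool", "kwargs": {"rows": [{"tx": 0.12, "ty": 0.1, "tz": 0, "hand": 1}, {"tx": 0.24, "ty": 0.19, "tz": 0, "hand": 1}, {"tx": 0.36, "ty": 0.28, "tz": 0, "hand": 1}, {"tx": 0.48, "ty": 0.38, "tz": 0, "hand": 1}, {"tx": 0.6, "ty": 0.47, "tz": 0, "hand": 1}, {"tx": 0.72, "ty": 0.57, "tz": 0, "hand": 1}, {"tx": 0.84, "ty": 0.67, "tz": 0, "hand": 1}, {"tx": 0.96, "ty": 0.76, "tz": 0, "hand": 1}]}}

```text
$.rows[0]: bad value
```

Emit:
{"fn": "servo_tool", "kwargs": {"rows": [{"tx": 0.12, "ty": 0.1, "tz": 0, "hand": 1}, {"tx": 0.24, "ty": 0.19, "tz": 0, "hand": 1}, {"tx": 0.36, "ty": 0.28, "tz": 0, "hand": 1}, {"tx": 0.48, "ty": 0.38, "tz": 0, "hand": 1}, {"tx": 0.6, "ty": 0.47, "tz": 0, "hand": 1}, {"tx": 0.72, "ty": 0.57, "tz": 0, "hand": 1}, {"tx": 0.84, "ty": 0.67, "tz": 0, "hand": 1}, {"tx": 0.96, "ty": 0.76, "tz": 0, "hand": 1}]}}

```text
$.rows[0]: bad value
```

Emit:
{"fn": "servo_tool", "kwargs": {"rows": [{"tx": 0.14, "ty": 0.11, "wz": -0.05, "hand": 1}, {"tx": 0.28, "ty": 0.22, "wz": -0.12, "hand": 1}, {"tx": 0.42, "ty": 0.33, "wz": -0.19, "hand": 1}, {"tx": 0.56, "ty": 0.44, "wz": -0.26, "hand": 1}, {"tx": 0.7, "ty": 0.55, "wz": -0.33, "hand": 1}, {"tx": 0.84, "ty": 0.66, "wz": -0.4, "hand": 1}, {"tx": 0.96, "ty": 0.76, "wz": -0.444, "hand": 1}, {"tx": 0.96, "ty": 0.76, "wz": -0.444, "hand": 1}]}}

```text
$.rows[0]: bad value
```

All four calls were refused, probably because every key must be present in each row. I'll try one full row set first.

Emit:
{"fn": "servo_tool", "kwargs": {"rows": [{"tx": 0.06, "ty": 0.05, "tz": -0.02, "wx": 0, "wy": 0, "wz": 0, "hand": 1}, {"tx": 0.18, "ty": 0.14, "tz": -0.05, "wx": 0, "wy": 0, "wz": 0, "hand": 1}, {"tx": 0.32, "ty": 0.25, "tz": -0.1, "wx": 0, "wy": 0, "wz": 0, "hand": 1}, {"tx": 0.46, "ty": 0.36, "tz": -0.13, "wx": 0, "wy": 0, "wz": 0, "hand": 1}, {"tx": 0.59, "ty": 0.47, "tz": -0.13, "wx": 0, "wy": 0, "wz": 0, "hand": 1}, {"tx": 0.72, "ty": 0.57, "tz": -0.13, "wx": 0, "wy": 0, "wz": 0, "hand": 1}, {"tx": 0.84, "ty": 0.67, "tz": -0.13, "wx": 0, "wy": 0, "wz": 0, "hand": 1}, {"tx": 0.96, "ty": 0.76, "tz": -0.13, "wx": 0, "wy": 0, "wz": 0, "hand": 1}]}}

```text
time_s: 0.9
eef_pos: [0.3361, 0.3781, 0.2621]
ee_rot: [-3.067, 0.679, -0.0]
wrist_force: [0.4, -0.1, 0.5]
finger_gap: 0.0856
grasp_force: 0.0
```

Emit:
{"fn": "servo_tool", "kwargs": {"rows": [{"tx": 0.12, "ty": 0.1, "tz": 0, "wx": 0, "wy": 0, "wz": 0, "hand": 1}, {"tx": 0.24, "ty": 0.19, "tz": 0, "wx": 0, "wy": 0, "wz": 0, "hand": 1}, {"tx": 0.36, "ty": 0.28, "tz": 0, "wx": 0, "wy": 0, "wz": 0, "hand": 1}, {"tx": 0.48, "ty": 0.38, "tz": 0, "wx": 0, "wy": 0, "wz": 0, "hand": 1}, {"tx": 0.6, "ty": 0.47, "tz": 0, "wx": 0, "wy": 0, "wz": 0, "hand": 1}, {"tx": 0.72, "ty": 0.57, "tz": 0, "wx": 0, "wy": 0, "wz": 0, "hand": 1}, {"tx": 0.84, "ty": 0.67, "tz": 0, "wx": 0, "wy": 0, "wz": 0, "hand": 1}, {"tx": 0.96, "ty": 0.76, "tz": 0, "wx": 0, "wy": 0, "wz": 0, "hand": 1}]}}

```text
time_s: 1.7
eef_pos: [0.4182, 0.214, 0.2621]
ee_rot: [-3.067, 0.679, -0.0]
wrist_force: [0.8, -0.3, -0.4]
finger_gap: 0.0849
grasp_force: 0.0
```

Emit:
{"fn": "servo_tool", "kwargs": {"rows": [{"tx": 0.12, "ty": 0.1, "tz": 0, "wx": 0, "wy": 0, "wz": 0, "hand": 1}, {"tx": 0.24, "ty": 0.19, "tz": 0, "wx": 0, "wy": 0, "wz": 0, "hand": 1}, {"tx": 0.36, "ty": 0.28, "tz": 0, "wx": 0, "wy": 0, "wz": 0, "hand": 1}, {"tx": 0.48, "ty": 0.38, "tz": 0, "wx": 0, "wy": 0, "wz": 0, "hand": 1}, {"tx": 0.6, "ty": 0.47, "tz": 0, "wx": 0, "wy": 0, "wz": 0, "hand": 1}, {"tx": 0.72, "ty": 0.57, "tz": 0, "wx": 0, "wy": 0, "wz": 0, "hand": 1}, {"tx": 0.84, "ty": 0.67, "tz": 0, "wx": 0, "wy": 0, "wz": 0, "hand": 1}, {"tx": 0.96, "ty": 0.76, "tz": 0, "wx": 0, "wy": 0, "wz": 0, "hand": 1}]}}

```text
time_s: 2.5
eef_pos: [0.5004, 0.0499, 0.2621]
ee_rot: [-3.067, 0.68, -0.001]
wrist_force: [0.4, 0.0, -0.3]
finger_gap: 0.0853
grasp_force: 0.0
```

Emit:
{"fn": "servo_tool", "kwargs": {"rows": [{"tx": 0.14, "ty": 0.11, "tz": 0, "wx": 0, "wy": 0, "wz": -0.05, "hand": 1}, {"tx": 0.28, "ty": 0.22, "tz": 0, "wx": 0, "wy": 0, "wz": -0.12, "hand": 1}, {"tx": 0.42, "ty": 0.33, "tz": 0, "wx": 0, "wy": 0, "wz": -0.19, "hand": 1}, {"tx": 0.56, "ty": 0.44, "tz": 0, "wx": 0, "wy": 0, "wz": -0.26, "hand": 1}, {"tx": 0.7, "ty": 0.55, "tz": 0, "wx": 0, "wy": 0, "wz": -0.33, "hand": 1}, {"tx": 0.84, "ty": 0.66, "tz": 0, "wx": 0, "wy": 0, "wz": -0.4, "hand": 1}, {"tx": 0.96, "ty": 0.76, "tz": 0, "wx": 0, "wy": 0, "wz": -0.444, "hand": 1}, {"tx": 0.96, "ty": 0.76, "tz": 0, "wx": 0, "wy": 0, "wz": -0.444, "hand": 1}]}}

```text
time_s: 3.3
eef_pos: [0.5828, -0.1152, 0.2611]
ee_rot: [3.115, 0.407, -0.003]
wrist_force: [0.1, 0.6, -0.1]
finger_gap: 0.0855
grasp_force: 0.0
```

Emit:
{"fn": "servo_tool", "kwargs": {"rows": [{"tx": 0, "ty": 0, "tz": 0.08, "wx": 0, "wy": 0, "wz": 0, "hand": 1}, {"tx": 0, "ty": 0, "tz": 0.18, "wx": 0, "wy": 0, "wz": 0, "hand": 1}, {"tx": 0, "ty": 0, "tz": 0.28, "wx": 0, "wy": 0, "wz": 0, "hand": 1}, {"tx": 0, "ty": 0, "tz": 0.38, "wx": 0, "wy": 0, "wz": 0, "hand": 1}, {"tx": 0, "ty": 0, "tz": 0.48, "wx": 0, "wy": 0, "wz": 0, "hand": 1}, {"tx": 0, "ty": 0, "tz": 0.57, "wx": 0, "wy": 0, "wz": 0, "hand": 1}, {"tx": 0, "ty": 0, "tz": 0.63, "wx": 0, "wy": 0, "wz": 0, "hand": 1}, {"tx": 0, "ty": 0, "tz": 0.63, "wx": 0, "wy": 0, "wz": 0, "hand": 1}]}}

```text
time_s: 4.1
eef_pos: [0.5823, -0.1125, 0.1655]
ee_rot: [-3.114, -0.41, 0.004]
wrist_force: [-0.2, 0.2, -0.1]
finger_gap: 0.0852
grasp_force: 0.0
```

```bash
python3 - <<'E'
from rig import get_image
import cv2
a=get_image("scene")["color"][110:290,140:340]
cv2.imwrite("pics/c.png",cv2.resize(a,None,fx=3.3,fy=3.3,interpolation=cv2.INTER_CUBIC))
E
```

```text
(no output)
```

View pics/c.png

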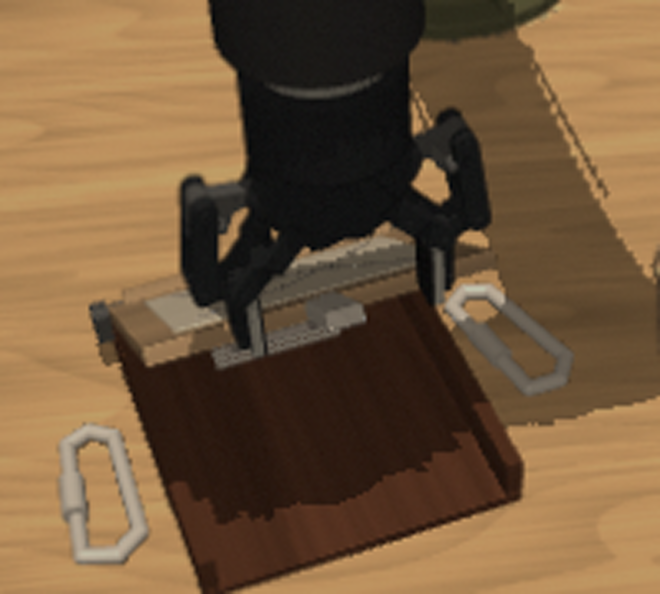

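The open fingers (crop columns about 250 and 437) straddle the tab at (338,312) almost centrally. I'll close the gripper.

Emit:
{"fn": "servo_tool", "kwargs": {"rows": [{"tx": 0, "ty": 0, "tz": 0, "wx": 0, "wy": 0, "wz": 0, "hand": 0.6}, {"tx": 0, "ty": 0, "tz": 0, "wx": 0, "wy": 0, "wz": 0, "hand": 0.4}, {"tx": 0, "ty": 0, "tz": 0, "wx": 0, "wy": 0, "wz": 0, "hand": 0.3}, {"tx": 0, "ty": 0, "tz": 0, "wx": 0, "wy": 0, "wz": 0, "hand": 0}, {"tx": 0, "ty": 0, "tz": 0, "wx": 0, "wy": 0, "wz": 0, "hand": 0}, {"tx": 0, "ty": 0, "tz": 0, "wx": 0, "wy": 0, "wz": 0, "hand": 0}, {"tx": 0, "ty": 0, "tz": 0, "wx": 0, "wy": 0, "wz": 0, "hand": 0}, {"tx": 0, "ty": 0, "tz": 0, "wx": 0, "wy": 0, "wz": 0, "hand": 0}], "squeeze": 60}}

```text
time_s: 4.95
eef_pos: [0.5835, -0.1148, 0.1683]
ee_rot: [3.112, 0.407, 0.002]
wrist_force: [3.5, -9.2, -0.2]
finger_gap: 0.0186
grasp_force: 61.0
```

Emit:
{"fn": "servo_tool", "kwargs": {"rows": [{"tx": -0.04, "ty": 0, "tz": -0.05, "wx": 0, "wy": 0, "wz": 0, "hand": 0}, {"tx": -0.08, "ty": 0, "tz": -0.1, "wx": 0, "wy": 0, "wz": 0, "hand": 0}, {"tx": -0.12, "ty": 0, "tz": -0.15, "wx": 0, "wy": 0, "wz": 0, "hand": 0}, {"tx": -0.16, "ty": 0, "tz": -0.19, "wx": 0, "wy": 0, "wz": 0, "hand": 0}, {"tx": -0.205, "ty": 0, "tz": -0.235, "wx": 0, "wy": 0, "wz": 0, "hand": 0}, {"tx": -0.255, "ty": 0, "tz": -0.28, "wx": 0, "wy": 0, "wz": 0, "hand": 0}, {"tx": -0.325, "ty": 0, "tz": -0.335, "wx": 0, "wy": 0, "wz": 0, "hand": 0}, {"tx": -0.375, "ty": 0, "tz": -0.375, "wx": 0, "wy": 0, "wz": 0, "hand": 0}]}}

```text
time_s: 5.75
eef_pos: [0.5281, -0.1295, 0.2236]
ee_rot: [3.112, 0.406, -0.001]
wrist_force: [0.4, -12.1, -6.2]
finger_gap: 0.0186
grasp_force: 61.0
```

Emit:
{"fn": "servo_tool", "kwargs": {"rows": [{"tx": 0.04, "ty": 0, "tz": 0.03, "wx": 0, "wy": 0, "wz": 0, "hand": 0}, {"tx": 0.08, "ty": 0, "tz": 0.06, "wx": 0, "wy": 0, "wz": 0, "hand": 0}, {"tx": 0.15, "ty": 0, "tz": 0.12, "wx": 0, "wy": 0, "wz": 0, "hand": 0}, {"tx": 0.185, "ty": 0, "tz": 0.15, "wx": 0, "wy": 0, "wz": 0, "hand": 0}, {"tx": 0.215, "ty": 0, "tz": 0.185, "wx": 0, "wy": 0, "wz": 0, "hand": 0}, {"tx": 0.25, "ty": 0, "tz": 0.215, "wx": 0, "wy": 0, "wz": 0, "hand": 0}, {"tx": 0.28, "ty": 0, "tz": 0.25, "wx": 0, "wy": 0, "wz": 0, "hand": 0}, {"tx": 0.335, "ty": 0, "tz": 0.32, "wx": 0, "wy": 0, "wz": 0, "hand": 0}]}}

```text
time_s: 6.55
eef_pos: [0.5774, -0.1165, 0.1773]
ee_rot: [3.111, 0.407, 0.002]
wrist_force: [1.3, -8.7, 3.2]
finger_gap: 0.0185
grasp_force: 62.1
```

Emit:
{"fn": "servo_tool", "kwargs": {"rows": [{"tx": 0.06, "ty": 0, "tz": 0.085, "wx": 0, "wy": 0, "wz": 0, "hand": 0}, {"tx": 0.105, "ty": 0, "tz": 0.15, "wx": 0, "wy": 0, "wz": 0, "hand": 0}, {"tx": 0.14, "ty": 0, "tz": 0.215, "wx": 0, "wy": 0, "wz": 0, "hand": 0}, {"tx": 0.18, "ty": 0, "tz": 0.285, "wx": 0, "wy": 0, "wz": 0, "hand": 0}, {"tx": 0.21, "ty": 0, "tz": 0.355, "wx": 0, "wy": 0, "wz": 0, "hand": 0}, {"tx": 0.24, "ty": 0, "tz": 0.43, "wx": 0, "wy": 0, "wz": 0, "hand": 0}, {"tx": 0.265, "ty": 0, "tz": 0.505, "wx": 0, "wy": 0, "wz": 0, "hand": 0}, {"tx": 0.28, "ty": 0, "tz": 0.56, "wx": 0, "wy": 0, "wz": 0, "hand": 0}]}}

```text
time_s: 7.35
eef_pos: [0.6193, -0.1054, 0.0928]
ee_rot: [3.111, 0.408, 0.005]
wrist_force: [4.5, -7.2, 2.6]
finger_gap: 0.0188
grasp_force: 59.5
```

Emit:
{"fn": "servo_tool", "kwargs": {"rows": [{"tx": 0.015, "ty": 0, "tz": 0.065, "wx": 0, "wy": 0, "wz": 0, "hand": 0}, {"tx": 0.025, "ty": 0, "tz": 0.12, "wx": 0, "wy": 0, "wz": 0, "hand": 0}, {"tx": 0.03, "ty": 0, "tz": 0.17, "wx": 0, "wy": 0, "wz": 0, "hand": 0}, {"tx": 0.035, "ty": 0, "tz": 0.22, "wx": 0, "wy": 0, "wz": 0, "hand": 0}, {"tx": 0.04, "ty": 0, "tz": 0.27, "wx": 0, "wy": 0, "wz": 0, "hand": 0}, {"tx": 0.045, "ty": 0, "tz": 0.31, "wx": 0, "wy": 0, "wz": 0, "hand": 0}, {"tx": 0.045, "ty": 0, "tz": 0.35, "wx": 0, "wy": 0, "wz": 0, "hand": 0}, {"tx": 0.045, "ty": 0, "tz": 0.37, "wx": 0, "wy": 0, "wz": 0, "hand": 0}]}}

```text
time_s: 8.15
eef_pos: [0.6267, -0.1034, 0.0379]
ee_rot: [3.111, 0.409, 0.009]
wrist_force: [8.6, -6.8, 1.8]
finger_gap: 0.0188
grasp_force: 58.8
```

Emit:
{"fn": "servo_tool", "kwargs": {"rows": [{"tx": 0, "ty": 0, "tz": 0.005, "wx": 0, "wy": 0, "wz": 0, "hand": 0}, {"tx": 0, "ty": 0, "tz": 0.01, "wx": 0, "wy": 0, "wz": 0, "hand": 0}, {"tx": 0, "ty": 0, "tz": 0.015, "wx": 0, "wy": 0, "wz": 0, "hand": 0}, {"tx": 0, "ty": 0, "tz": 0.02, "wx": 0, "wy": 0, "wz": 0, "hand": 0}, {"tx": 0, "ty": 0, "tz": 0.025, "wx": 0, "wy": 0, "wz": 0, "hand": 0}, {"tx": 0, "ty": 0, "tz": 0.03, "wx": 0, "wy": 0, "wz": 0, "hand": 0}, {"tx": 0, "ty": 0, "tz": 0.035, "wx": 0, "wy": 0, "wz": 0, "hand": 0}, {"tx": 0, "ty": 0, "tz": 0.04, "wx": 0, "wy": 0, "wz": 0, "hand": 0}]}}

```text
time_s: 8.95
eef_pos: [0.6268, -0.1034, 0.0339]
ee_rot: [3.11, 0.41, 0.009]
wrist_force: [2.2, -4.3, 11.0]
finger_gap: 0.0187
grasp_force: 60.0
```

```bash
python3 - <<'E'
from rig import get_image,r
import cv2
a=get_image("scene")["color"][110:290,140:340]
cv2.imwrite("pics/d.png",cv2.resize(a,None,fx=3.3,fy=3.3,interpolation=cv2.INTER_CUBIC))
s=r.observe();print(s["wrist_force"],s["wrist_torque"],s["eef_pos"])
E
```

```text
[ 3.28778667 -6.01492253  7.10603598] [-1.92932384 -0.65407071 -0.04662562] [ 0.62684646 -0.10339281  0.03391381]
```

View pics/d.png

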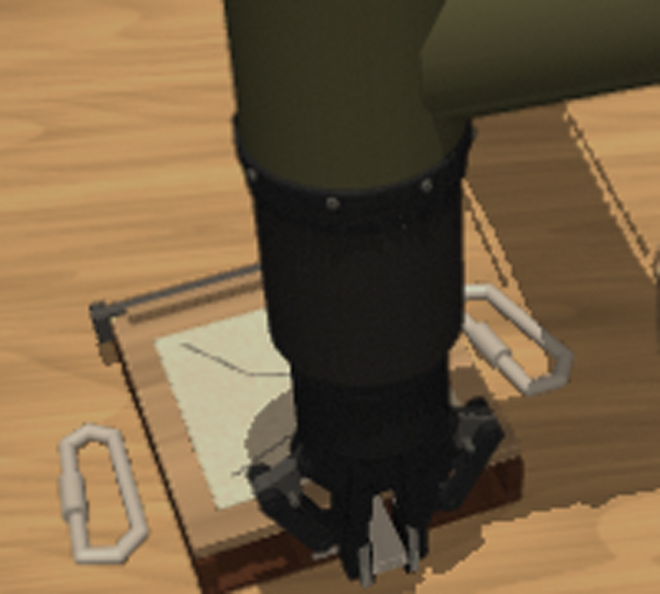

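The board lies down on the base walls (front edge about (200,550)–(520,460)), with an upward force of about 11 N, so it is in contact. I'll let go and then rise.

Emit:
{"fn": "servo_tool", "kwargs": {"rows": [{"tx": 0, "ty": 0, "tz": 0, "wx": 0, "wy": 0, "wz": 0, "hand": 0.3}, {"tx": 0, "ty": 0, "tz": 0, "wx": 0, "wy": 0, "wz": 0, "hand": 0.4}, {"tx": 0, "ty": 0, "tz": 0, "wx": 0, "wy": 0, "wz": 0, "hand": 0.5}, {"tx": 0, "ty": 0, "tz": 0, "wx": 0, "wy": 0, "wz": 0, "hand": 0.6}, {"tx": 0, "ty": 0, "tz": 0, "wx": 0, "wy": 0, "wz": 0, "hand": 0.6}, {"tx": 0, "ty": 0, "tz": 0, "wx": 0, "wy": 0, "wz": 0, "hand": 0.6}, {"tx": 0, "ty": 0, "tz": 0, "wx": 0, "wy": 0, "wz": 0, "hand": 0.6}, {"tx": 0, "ty": 0, "tz": 0, "wx": 0, "wy": 0, "wz": 0, "hand": 0.6}]}}

```text
time_s: 9.8
eef_pos: [0.6242, -0.1016, 0.0301]
ee_rot: [3.115, 0.41, 0.0]
wrist_force: [-0.0, -0.7, 0.0]
finger_gap: 0.0511
grasp_force: 0.0
```

Emit:
{"fn": "servo_tool", "kwargs": {"rows": [{"tx": 0, "ty": 0, "tz": -0.05, "wx": 0, "wy": 0, "wz": 0, "hand": 0.6}, {"tx": 0, "ty": 0, "tz": -0.12, "wx": 0, "wy": 0, "wz": 0, "hand": 0.6}, {"tx": 0, "ty": 0, "tz": -0.25, "wx": 0, "wy": 0, "wz": 0, "hand": 0.6}, {"tx": 0, "ty": 0, "tz": -0.4, "wx": 0, "wy": 0, "wz": 0, "hand": 0.6}, {"tx": 0, "ty": 0, "tz": -0.55, "wx": 0, "wy": 0, "wz": 0, "hand": 0.6}, {"tx": 0, "ty": 0, "tz": -0.7, "wx": 0, "wy": 0, "wz": 0, "hand": 0.6}, {"tx": 0, "ty": 0, "tz": -0.85, "wx": 0, "wy": 0, "wz": 0, "hand": 0.6}, {"tx": 0, "ty": 0, "tz": -0.95, "wx": 0, "wy": 0, "wz": 0, "hand": 0.6}]}}

```text
time_s: 10.6
eef_pos: [0.6248, -0.1018, 0.176]
ee_rot: [3.114, 0.41, 0.005]
wrist_force: [0.3, -0.0, 0.5]
finger_gap: 0.0511
grasp_force: 0.0
```

```bash
python3 - <<'E'
from rig import get_image,r
import cv2
a=get_image("scene")["color"][110:310,140:400]
cv2.imwrite("pics/e.png",cv2.resize(a,None,fx=3,fy=3,interpolation=cv2.INTER_CUBIC))
s=r.observe();print(s["wrist_force"],s["eef_pos"])
E
```

```text
[0.4935937  0.81603389 3.26863074] [ 0.62554232 -0.10193624  0.1782452 ]
```

View pics/e.png

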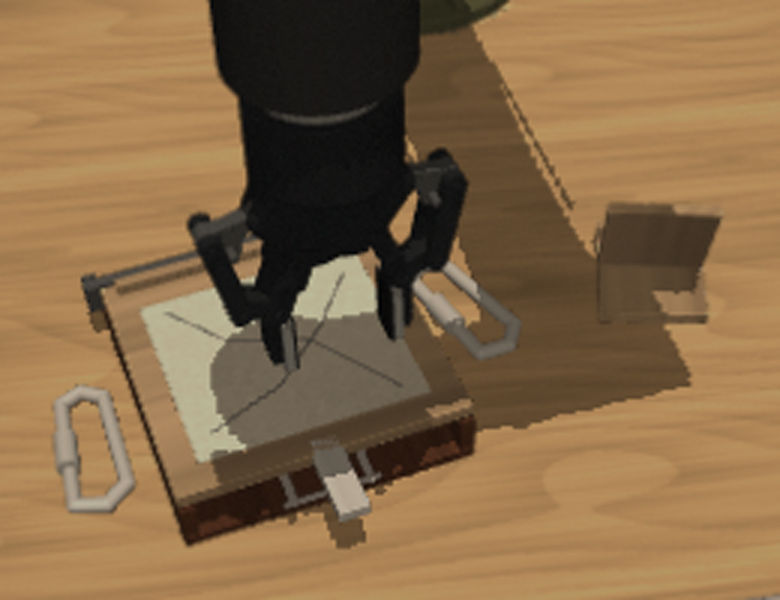

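The gripper is clear, the phone stand is untouched, and the board looks flat. As a check, I'll project where the tab tip should sit at 0 rad and compare it with the observed crop position (350,515), i.e. scene (256.3,281.3).

```bash
python3 - <<'E'
from h import *
import pickle
s=pickle.load(open("d0.pkl","rb"))["scene"]
e=np.array([.966,.258,0]);H=np.array([.4,-.163,.041]);z=np.array([0,0,1.])
for a in(0,.05,.1,.15):
    x=np.cos(a)*e+np.sin(a)*z;n=np.cos(a)*z-np.sin(a)*e
    for R,w in((.2535,0),(.2,.095),(.2,-.095)): print(a,((proj(s,H+R*x+.005*n+w*np.array([.258,-.966,0]))-[140,110])*3).round(0),end=' ')
    print()
E
```

```text
0 [357. 512.] 0 [173. 493.] 0 [472. 399.] 
0.05 [356. 497.] 0.05 [171. 482.] 0.05 [472. 388.] 
0.1 [354. 482.] 0.1 [168. 470.] 0.1 [471. 376.] 
0.15 [352. 466.] 0.15 [165. 457.] 0.15 [470. 363.]
```

The observed tab tip, (350,515), and corners, (178,500) and (475,402), match 0 rad, so the board is flat. I'll hand the job in.

```bash
python3 -c "
from rig import sign_off
print(sign_off())"
```

```text
the job is handed in; nothing more can be done
None
```

I lifted the map board past its top notch to about 0.96 rad, lowered it gently until it lay flat on its base, let go of it and handed the job in at about 11 s; the phone stand was not touched, but the hand-in gave no verdict back.

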